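# Cap a printer rail carriage and hold the grease coupler on its nipple

## Robot

A 7-joint arm with a two-finger parallel gripper is mounted at the origin on the work surface. World frame = base frame: x ahead of the robot, y to its left, z up, the work surface at z = 0. Lengths are in m, angles in rad, forces in N, time in s.
With the tool pointing down it reaches from about 0.4 to 0.875 m from the base axis. Payload 19.3 kg.
Tool frame: the origin (TCP) lies between the finger pads, 19 mm behind the fingertips; this is the grasp point; z points along the fingers, y is the line along which they close (so a half turn about z gives the same grasp; the last joint's range is limited). The gripper opens to 85 mm and grips with 20 to 120 N. Pads are 22 mm wide; open, the fingers measure 114 mm over their backs; the gripper's body (76 mm by 85 mm) begins 54 mm behind the grasp point. The pads swing forward as they close: fully open they stand 13 mm farther back than shut.
Start: joints at [1.114, 0.521, -0.036, 1.599, 0.021, 1.021, -0.113], TCP at [0.236, -0.579, 0.25] pointing down, gripper open.
Joint ranges: [-2.91, 2.91], [-0.3, 2.13], [-1.5, 1.42], [0.17, 2.43], [-1.26, 4.41], [0.16, 1.93], [-2.52, 2.52]. Speed limits (rad/s): [1.89, 1.89, 2.39, 2.39, 3.01, 3.01, 3.01].

## Interface

Orientations are given as a unit quaternion [x, y, z, w].
In Python, from plant import manip gives the robot as it stands. The module is installed in compiled form; this text tells all that it offers.
- The arm moves only by the shell command python3 -m inch 'ROWS' [FORCE]. ROWS is JSON, a list of rows, each a list of 3 entries, a list of its own where there are three numbers: the shift along the tool's x, y, z in m, then the turn about the tool's z in rad, then the closure, from 0 (fully open) to 1 (shut). In form: [[[x, y, z], roll, gripper], ...]. A call has 1 to 20 rows; each row is the pose to reach, as a shift and turn from the pose commanded when the call began, along the tool's axes at that moment; what a row does not reach only later rows make up. A row lasts 1/12 s, in which the tool goes at most 41.7 mm and 7.16 degrees, less where a joint would pass 70% of its speed; a pose out of reach is approached as far as the arm can. A call with a gripper value outside its range is refused whole. The fingers move at their own pace and stop on an object; FORCE is the grip in N (left out, the last holds). Time passes only in rows, so rows that repeat a pose let the fingers close. It gives the time, the measured TCP pose, the force, the opening and the grip force at its end, in the units of the state.
- manip.state(): the state, without advancing time (a new reading comes with each control period).
- manip.capture(name): name is "scene" or "top" or "wrist"; returns the picture (480x640x3 uint8, red, green, blue); there is no depth.
- manip.camera_info(name): a dict with "fx", "fy", "cx", "cy" (pixels), "pose" (4x4, takes a point from camera to world coordinates); the wrist camera has in their place "hand_eye" (4x4, takes a point from camera to tool coordinates, whose origin is the TCP and whose axes are the flange's). Camera axes: x right, y up, looking along -z (the intrinsics and any distortion apply to the point x, -y, -z); pixel columns grow to the right and rows downward; lengths in m; the calibration is good to about 2 mm. The wrist camera is an equidistant fisheye: a pixel r from the principal point sees the ray r / f radians off the axis. A picture is of the moment at which its call begins: read the wrist's pose just before it. camera_info takes no time and is no camera call.
- manip.sign_off(): hands the job in; it is judged then, once.
The state is a dict: "time_s": time; "qpos": joint angles; "qvel": joint speeds; "joint_efforts": joint torques, N m; "ee_pos": TCP position; "eef_rot": TCP orientation; "contact_force": force on the tool from outside, world axes, zero at the start; "wrist_torque": the same for the moment, N m; "opening": finger opening in m; "gripper_force": force on a finger pad.
Only numpy, scipy, OpenCV 4.12 (cv2) and the standard library are available. Lean on these libraries where they do the work, as an engineer would, in place of code of your own. Each camera call takes 0.05 s, during which the arm holds its last target. There are 200 camera calls.

## Task

Set the orange lubrication cap squarely over the blue rail carriage so that it drops fully home, and let go of it. Then take the red grease coupler out of its holder and press it squarely onto the cap's tilted nipple until it snaps over the head, and keep pushing against its spring until the coupler's rim is down on the nipple's round base, or nearly so. Finish while still gripping the coupler and holding it pressed down; leave the spool, cup and screwdriver alone.

Things in the scene. Friction and masses are not known exactly. Their poses are not given: they have to be found in the camera images.
- carriage: Fixed linear-rail unit. Origin: centre of the underside of its grey base plate (140 along its x, 100 along y, 10 thick). A steel rail 20 wide lies along its x, and centred on it stands a blue carriage block, 54 (x) by 46 (y), flat top 52 above the origin, sides free from 16 up, top edges rounded by 3. z up.
- cap: Loose orange cap, about 330 g, on the bench, nipple leaning roughly away from the robot. Box 67 (x) x 59 (y) x 30 high; origin: centre of underside, z up. Open below: hollow 58 x 50, 14 deep, fits over the blue block, 2 play each side. Seated: axes parallel to the carriage's (either way round), origin 38 above its. Nipple tip at (14, 0, 59). Grip across its y, TCP 23 above the underside.
- nipple: Brass nipple fixed on the cap. Origin: centre of the flat top of its round dark base (26 across), 6 towards the cap's +x and 36 above the cap's origin. Its z axis is the nipple's axis, pointing outwards, tilted 20 degrees from the cap's z towards the cap's +x; its y axis is parallel to the cap's y. Neck 7.6 across, head 12 across from 15 to 19 along the axis, coned to a 6 mm flat tip at 24.
- holder: Fixed black block 80 x 80 x 34 high with a round hole 27 across and 30 deep, in which the coupler stands upright. Origin: centre of its underside.
- coupler: Loose grease coupler, about 270 g, 82 long, upright in the holder. Origin: centre of the rim of its open lower end; z along its axis, away from the mouth. From the rim: brass nose 24 across to 24, bored 16 across, seal 16 up it; steel flange 36 across, 24 to 28; red square grip 28 x 28 (flats face its x and y), 28 to 78; steel stub to 82. Grip two flats, TCP 53 above the rim.
- coupler_balls (a point): Point on the coupler's axis, 5 above its rim, amid four sprung balls in the mouth. They ride over the nipple's head (about 5 to 10 N of push while the rim is 19 to 13 above its base), then pull in and snap behind it, with the rim about 8 above the nipple's base. The rim resting on that base is the hard stop.
- seal (a joint): Travel (m) of the sprung seal inside the coupler, pushed in by the nipple's tip: 0 when free (rim 8 mm or more above the nipple's base), 0.008 with the rim on the base. Its spring pushes back with 4 N at first touch, plus 1 N per mm: 12 N at the base. Let go, the coupler springs back up to where it snapped.
- spool: Bystander: loose blue filament spool lying flat, 130 across, 50 high. Origin: centre of its underside.
- cup: Bystander: loose red plastic cup, 74 across, 100 high. Origin: centre of its underside.
- driver: Bystander: loose screwdriver lying flat, its length along its x axis, handle to -x.
Mind the look-alikes: they are no part of the job. What is shaped like the coupler but green or turquoise is not meant.

How it is judged:
By the outcome, as a careful person would: the job done as asked, in the order asked, and still so for the second after the job is handed in, while the arm keeps its last pose, push and grip.
It also fails if it takes over 54 s, if anything falls off the work surface, if the arm or the gripper's body presses on something with over 40 N, if the wrist force passes 120 N, or if a joint passes its speed limit or range.

## Working session

There is one attempt and no reset: what is moved stays moved. The work goes in short steps, Python scripts to look and compute and a shell command to move; the robot and the scene stay as the last step left them, time stands still between calls to the robot, and variables do not carry over. Pictures are saved under pics/ and viewed, at most 10 in all, crops included, and the job is handed in when it is done.

```bash
mkdir -p pics; cat > h.py <<'E'
import numpy as np, cv2
from plant import manip
from scipy.spatial.transform import Rotation as R
def T():
    s=manip.state(); M=np.eye(4); M[:3,:3]=R.from_quat(s['eef_rot']).as_matrix(); M[:3,3]=s['ee_pos']; return M
def ray(name,u,v,Tw=None):
    i=manip.camera_info(name); x=(u-i['cx'])/i['fx']; y=(v-i['cy'])/i['fy']
    if name=='wrist':
        r=np.hypot(x,y); d=np.array([np.sin(r)*x/max(r,1e-9),-np.sin(r)*y/max(r,1e-9),-np.cos(r)]); P=Tw@np.array(i['hand_eye'])
    else:
        d=np.array([x,-y,-1.]); P=np.array(i['pose'])
    d=P[:3,:3]@d; return P[:3,3],d/np.linalg.norm(d)
def onz(name,u,v,z,Tw=None):
    o,d=ray(name,u,v,Tw); return o+d*(z-o[2])/d[2]
def proj(name,p,Tw=None):
    i=manip.camera_info(name); P=np.array(i['pose']) if name!='wrist' else Tw@np.array(i['hand_eye'])
    q=np.linalg.inv(P)@np.append(p,1); x,y,z=q[0],-q[1],-q[2]
    if name=='wrist':
        h=np.hypot(x,y); a=np.arctan2(h,z)/max(h,1e-9); return np.array([i['cx']+i['fx']*x*a,i['cy']+i['fy']*y*a])
    return np.array([i['cx']+i['fx']*x/z,i['cy']+i['fy']*y/z])
def snap(name,f):
    Tw=T(); im=manip.capture(name); cv2.imwrite('pics/'+f+'.png',im[:,:,::-1]); np.save('pics/'+f+'.npy',Tw); return im,Tw
E
python3 - <<'E'
from h import *
np.set_printoptions(precision=4,suppress=True)
for n in('scene','top','wrist'):
    snap(n,n+'0'); print(n,manip.camera_info(n))
print(manip.state())
E
```

```text
scene {'fx': 473.5054430149477, 'fy': 473.5054430149477, 'cx': 326.08901155681826, 'cy': 238.29327486071574, 'pose': array([[ 0.785 , -0.3734,  0.4942,  1.1659],
       [ 0.6194,  0.4791, -0.6219, -0.7082],
       [-0.0046,  0.7944,  0.6074,  0.7381],
       [ 0.    ,  0.    ,  0.    ,  1.    ]])}
top {'fx': 533.2079565165928, 'fy': 533.2079565165928, 'cx': 328.5963767667074, 'cy': 238.38195425099764, 'pose': array([[ 0.0055,  0.9967, -0.0808,  0.5445],
       [-1.    ,  0.0061,  0.0071,  0.0048],
       [ 0.0076,  0.0808,  0.9967,  1.2031],
       [ 0.    ,  0.    ,  0.    ,  1.    ]])}
wrist {'fx': 371.64829954431775, 'fy': 371.64829954431775, 'cx': 321.70595057849494, 'cy': 242.45664938368685, 'hand_eye': array([[ 0.0004,  0.949 ,  0.3153,  0.0817],
       [ 1.    , -0.0006,  0.0006, -0.0003],
       [ 0.0008,  0.3153, -0.949 , -0.1232],
       [ 0.    ,  0.    ,  0.    ,  1.    ]])}
{'time_s': 0.15, 'qpos': array([ 1.1138,  0.5219, -0.0364,  1.5999,  0.0212,  1.0211, -0.1129]), 'qvel': array([ 0.002 , -0.0005,  0.0007, -0.0014, -0.0005, -0.0005, -0.0012]), 'joint_efforts': array([  0.0041, -92.7391,   1.9814, -37.0058,   0.018 ,   0.0064,
         0.0001]), 'ee_pos': array([ 0.2357, -0.5786,  0.2496]), 'eef_rot': array([ 0.9814,  0.1922, -0.0001, -0.0004]), 'contact_force': array([ 0.1041,  0.0709, -0.6634]), 'wrist_torque': array([ 0.0067, -0.0186,  0.0042]), 'gripper_force': 0.0, 'opening': 0.0857073922100933}
```

View pics/top0.png

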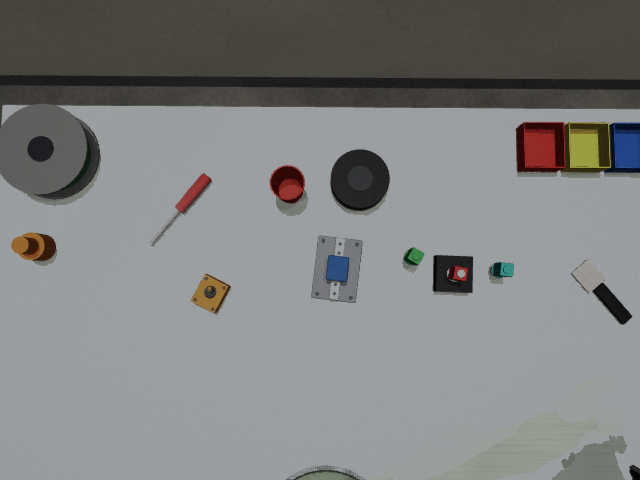

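View pics/scene0.png

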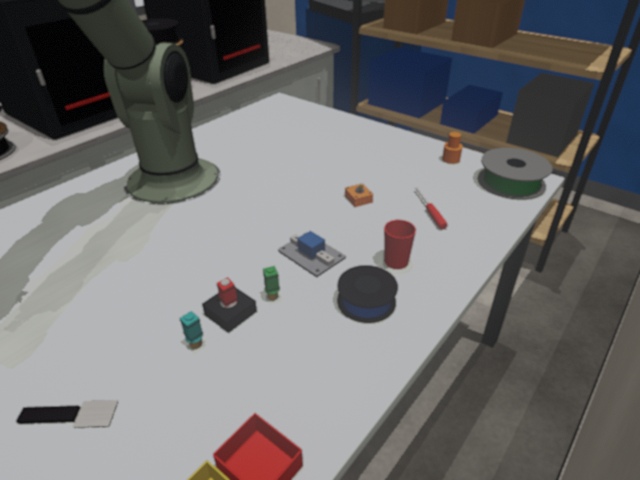

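Top view: cap at (211,293), carriage block at (338,268), holder at (454,274) with the red coupler at (460,273). The green (414,256) and turquoise (504,269) look-alikes stand beside it, and the cup, spool and driver are farther from the robot. The tool can't be tilted by command, so the coupler will have to pivot within the grip. I can do that using the holder's hole.

```bash
cat >> h.py <<'E'
def mask(im,lo,hi,box=None):
    h=cv2.cvtColor(im,cv2.COLOR_RGB2HSV); m=cv2.inRange(h,np.array(lo),np.array(hi))
    if box:
        k=np.zeros_like(m); x0,y0,x1,y1=box; k[y0:y1,x0:x1]=255; m&=k
    return m
def big(m):
    c=max(cv2.findContours(m,cv2.RETR_EXTERNAL,cv2.CHAIN_APPROX_NONE)[0],key=cv2.contourArea); return c[:,0,:].astype(float)
def rect(c,name,z,Tw=None):
    p=np.array([onz(name,u,v,z,Tw)[:2] for u,v in c]); (x,y),(w,h),a=cv2.minAreaRect((p*1000).astype(np.float32)); return np.round([x,y,w,h,a],1)
E
python3 - <<'E'
from h import *
im=cv2.imread('pics/top0.png')[:,:,::-1].copy()
cap=big(mask(im,(8,120,60),(25,255,255),(180,260,245,325)));print('cap',rect(cap,'top',.03))
blk=big(mask(im,(100,120,40),(125,255,255),(310,240,370,300)));print('block',rect(blk,'top',.05))
hold=big(mask(im,(0,0,0),(180,255,50),(425,245,480,300)));print('holder',rect(hold,'top',.034))
red=big(mask(im,(0,120,60),(6,255,255),(440,255,480,290)))
print('red',rect(red,'top',.085),cv2.boundingRect(red.astype(np.float32)))
g=cv2.findContours(mask(im,(0,0,60),(180,60,170),(305,230,370,305)),0,1)[0]; g=max(g,key=cv2.contourArea)[:,0].astype(float); print('plate',rect(g,'top',.01))
for z,uv in((.09,(211,291)),(.092,(461,272))): print(onz('top',*uv,z))
cv2.imwrite('pics/c.png',cv2.resize(im[235:315,180:490,::-1],None,fx=2.5,fy=2.5,interpolation=cv2.INTER_CUBIC))
E
```

```text
cap [518.3 254.7  62.7  67.7  64. ]
block [574.1 -22.1  44.8  52.7  83.2]
holder [ 563.6 -275.6   84.8   78.4   87.8]
red [ 564.3 -279.6   27.9   28.5   77.8] (453, 265, 15, 16)
plate [ 5.776e+02 -2.310e+01  1.653e+02  1.439e+02  4.000e-01]
[0.52377764 0.24017271 0.09      ]
[ 0.56600362 -0.27947276  0.092     ]
```

View pics/c.png

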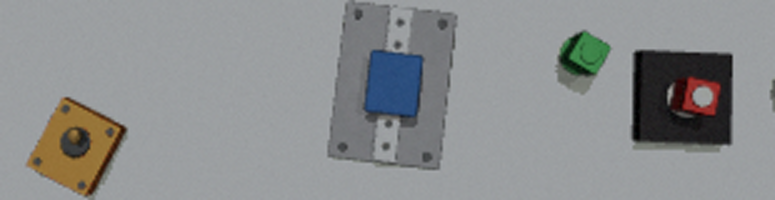

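```bash
cat >> h.py <<'E'
def goto(p,ang):
    "shift in tool axes and roll to put TCP at p with tool x heading ang (deg)"
    M=T(); d=M[:3,:3].T@(np.array(p)-M[:3,3]); a=np.degrees(np.arctan2(M[1,0],M[0,0])); t=-(ang-a)
    t=(t+180)%360-180; return 'shift',np.round(d,4),'roll',round(np.radians(t),3),'heading',round(a,1),'tcp',np.round(M[:3,3],4),'tilt',np.round(M[:3,2],4)
E
python3 - <<'E'
from h import *
print(goto((.574,-.022,.21),173)); print(goto((.45,-.3,.25),100))
E
```

```text
('shift', array([ 0.5233, -0.3879,  0.0399]), 'roll', np.float64(-2.633), 'heading', np.float64(22.2), 'tcp', array([ 0.2357, -0.5786,  0.2496]), 'tilt', array([-4.e-04,  8.e-04, -1.e+00]))
('shift', array([ 3.036e-01, -1.772e-01, -3.000e-04]), 'roll', np.float64(-1.359), 'heading', np.float64(22.2), 'tcp', array([ 0.2357, -0.5786,  0.2496]), 'tilt', array([-4.e-04,  8.e-04, -1.e+00]))
```

```bash
python3 -m inch '[[[0.523,-0.388,0.04],-2.633,0],[[0.523,-0.388,0.04],-2.633,0],[[0.523,-0.388,0.04],-2.633,0],[[0.523,-0.388,0.04],-2.633,0],[[0.523,-0.388,0.04],-2.633,0],[[0.523,-0.388,0.04],-2.633,0],[[0.523,-0.388,0.04],-2.633,0],[[0.523,-0.388,0.04],-2.633,0],[[0.523,-0.388,0.04],-2.633,0],[[0.523,-0.388,0.04],-2.633,0],[[0.523,-0.388,0.04],-2.633,0],[[0.523,-0.388,0.04],-2.633,0],[[0.523,-0.388,0.04],-2.633,0],[[0.523,-0.388,0.04],-2.633,0],[[0.523,-0.388,0.04],-2.633,0],[[0.523,-0.388,0.04],-2.633,0],[[0.523,-0.388,0.04],-2.633,0],[[0.523,-0.388,0.04],-2.633,0],[[0.523,-0.388,0.04],-2.633,0],[[0.523,-0.388,0.04],-2.633,0]]'; python3 - <<'E'
from h import *
print(goto((.574,-.022,.21),173), manip.state()['qpos'].round(2))
E
```

```text
time_s: 1.82
ee_pos: [0.5737, -0.0221, 0.2097]
eef_rot: [0.124, 0.992, -0.0, -0.0]
contact_force: [0.1, 0.2, 0.2]
opening: 0.0855
gripper_force: 0.0
('shift', array([-0.0003,  0.0001, -0.0003]), 'roll', np.float64(-0.126), 'heading', np.float64(165.8), 'tcp', array([ 0.5737, -0.0221,  0.2097]), 'tilt', array([-5.e-04,  0.e+00, -1.e+00])) [ 0.45  0.58 -0.75  1.75  0.46  0.99  0.85]
```

```bash
python3 - <<'E'
from h import *
im,Tw=snap('wrist','w_car')
blk=big(mask(im,(100,120,30),(128,255,255)));print('block',rect(blk,'wrist',.051,Tw),cv2.boundingRect(blk.astype(np.float32)))
h=cv2.cvtColor(im,cv2.COLOR_RGB2HSV)
E
```

```text
block [572.2 -21.5  44.5  57.9  83.6] (290, 187, 63, 75)
```

View pics/w_car.png

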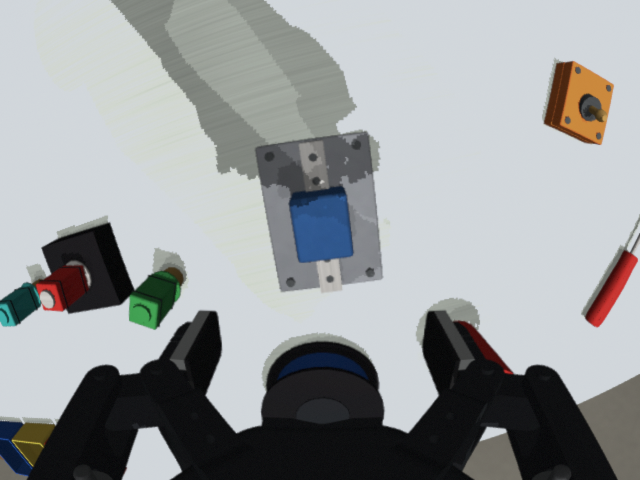

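Wrist view: carriage plate spans about (257,131)–(383,291), with the blue block at (322,225) and the four plate screws at (269,156), (357,145), (370,272) and (291,282). The screws are symmetric about the centre, so I'll use them, then move to the cap.

```bash
cat >> h.py <<'E'
def blob(im,u,v,r=7,thr=None):
    "sub-pixel centroid of a dark spot near (u,v)"
    g=cv2.cvtColor(im,cv2.COLOR_RGB2GRAY).astype(float)[v-r:v+r+1,u-r:u+r+1]; w=np.clip(np.percentile(g,40)-12-g,0,None)
    yy,xx=np.mgrid[-r:r+1,-r:r+1]; return u+(w*xx).sum()/w.sum(), v+(w*yy).sum()/w.sum()
E
python3 - <<'E'
from h import *
im=cv2.imread('pics/w_car.png')[:,:,::-1].copy();Tw=np.load('pics/w_car.npy')
P=[onz('wrist',*blob(im,*q),.011,Tw)[:2]*1000 for q in((269,156),(357,145),(370,272),(291,282))]; P=np.array(P)
print(P.round(1),'ctr',P.mean(0).round(1)); e=(P[2]-P[1])+(P[3]-P[0]); print('ang',np.degrees(np.arctan2(e[1],e[0])), [np.linalg.norm(P[i]-P[i-1]).round(1) for i in range(4)])
t=cv2.imread('pics/top0.png')[:,:,::-1].copy()
Q=np.array([onz('top',*blob(t,*q,3),.011)[:2]*1000 for q in((317,294),(351,298),(357,244),(323,241))]);print(Q.round(1),Q.mean(0).round(1))
c=big(mask(im,(8,120,60),(25,255,255),(530,40,630,160)));print('cap',rect(c,'wrist',.03,Tw)); print(goto((.519,.255,.20),154))
E
```

```text
[[511.4 -52.6]
 [520.8  23.1]
 [638.3   9. ]
 [629.5 -66.3]] ctr [575.  -21.7]
ang -6.693521667801493 [np.float64(118.9), np.float64(76.3), np.float64(118.3), np.float64(75.8)]
[[518.2  22.3]
 [509.7 -52.5]
 [628.4 -66.6]
 [636.5   9.1]] [573.2 -22. ]
cap [517.5 247.   75.9  70.7  62.9]
('shift', array([0.1186, 0.2565, 0.0097]), 'roll', np.float64(0.215), 'heading', np.float64(166.3), 'tcp', array([ 0.5736, -0.0223,  0.2096]), 'tilt', array([-7.e-04,  0.e+00, -1.e+00]))
```

```bash
python3 -m inch '[[[0.119,0.257,0.01],0.215,0],[[0.119,0.257,0.01],0.215,0],[[0.119,0.257,0.01],0.215,0],[[0.119,0.257,0.01],0.215,0],[[0.119,0.257,0.01],0.215,0],[[0.119,0.257,0.01],0.215,0],[[0.119,0.257,0.01],0.215,0],[[0.119,0.257,0.01],0.215,0],[[0.119,0.257,0.01],0.215,0],[[0.119,0.257,0.01],0.215,0]]'; python3 - <<'E'
from h import *
im,Tw=snap('wrist','w_cap')
c=big(mask(im,(8,120,60),(25,255,255)));print('cap',rect(c,'wrist',.03,Tw),goto((.519,.255,.2),154))
E
```

```text
time_s: 2.7
ee_pos: [0.5234, 0.256, 0.1998]
eef_rot: [0.234, 0.972, -0.0, -0.0]
contact_force: [-0.3, -1.0, 0.4]
opening: 0.0852
gripper_force: 0.0
cap [517.2 258.5  57.9  68.4  63. ] ('shift', array([ 0.0041, -0.0025, -0.0002]), 'roll', np.float64(-0.019), 'heading', np.float64(152.9), 'tcp', array([0.5238, 0.2553, 0.1998]), 'tilt', array([-0.e+00, -8.e-04, -1.e+00]))
```

View pics/w_cap.png

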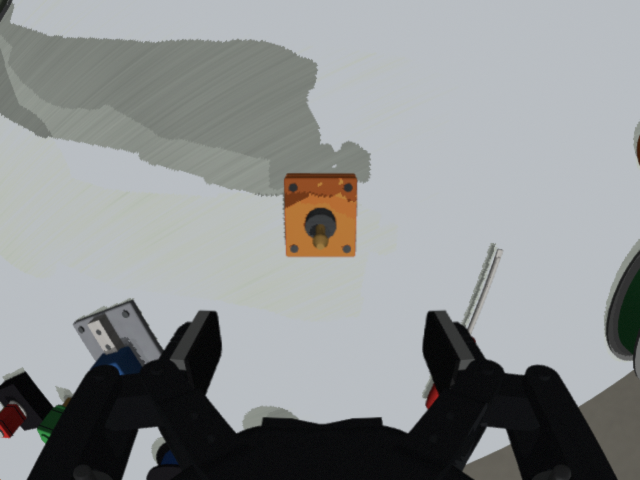

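Cap from above: its four screws are at (293,187), (348,187), (347,249) and (294,249), and the nipple base at (320,223) leans down-image, away from the robot.

```bash
python3 - <<'E'
from h import *
im=cv2.imread('pics/w_cap.png')[:,:,::-1].copy();Tw=np.load('pics/w_cap.npy')
P=np.array([onz('wrist',*blob(im,*q,6),.030,Tw)[:2]*1000 for q in((293,187),(348,187),(347,249),(294,249))])
c=P.mean(0); e=(P[2]-P[1])+(P[3]-P[0]); a=np.degrees(np.arctan2(e[1],e[0])); print(P.round(1),'ctr',c.round(1),'ang',a,[np.linalg.norm(P[i]-P[i-1]).round(1) for i in range(4)])
print(goto((c[0]/1000,c[1]/1000,.023),a+180))
E
```

```text
[[486.4 249.7]
 [506.3 288.8]
 [552.5 265.2]
 [532.1 226.1]] ctr [519.3 257.4] ang -27.14440859852784 [np.float64(51.5), np.float64(43.9), np.float64(51.8), np.float64(44.0)]
('shift', array([ 0.005 , -0.    ,  0.1768]), 'roll', np.float64(0.001), 'heading', np.float64(152.9), 'tcp', array([0.5238, 0.2553, 0.1998]), 'tilt', array([-0.e+00, -8.e-04, -1.e+00]))
```

```bash
python3 -m inch '[[[0.005,0,0.04],0,0],[[0.005,0,0.08],0,0],[[0.005,0,0.11],0,0],[[0.005,0,0.135],0,0],[[0.005,0,0.15],0,0],[[0.005,0,0.165],0,0],[[0.005,0,0.177],0,0],[[0.005,0,0.177],0,0],[[0.005,0,0.177],0,0],[[0.005,0,0.177],0,1],[[0.005,0,0.177],0,1],[[0.005,0,0.177],0,1],[[0.005,0,0.177],0,1],[[0.005,0,0.177],0,1],[[0.005,0,0.177],0,1],[[0.005,0,0.177],0,1]]' 60; python3 - <<'E'
from h import *
print(goto((.575,-.0217,.2),173.3))
E
```

```text
time_s: 4.08
ee_pos: [0.5195, 0.2588, 0.0243]
eef_rot: [0.233, 0.972, 0.0, 0.001]
contact_force: [-3.0, -2.0, 11.6]
opening: 0.058
gripper_force: 63.1
('shift', array([-0.1768, -0.2248, -0.1757]), 'roll', np.float64(-0.353), 'heading', np.float64(153.1), 'tcp', array([0.5195, 0.2588, 0.0243]), 'tilt', array([ 1.5e-03,  2.0e-04, -1.0e+00]))
```

```bash
python3 -m inch '[[[0,0,-0.02],0,1],[[0,0,-0.05],0,1],[[0,0,-0.08],0,1],[[-0.03,-0.038,-0.1],0,1],[[-0.06,-0.075,-0.115],-0.08,1],[[-0.09,-0.113,-0.115],-0.18,1],[[-0.118,-0.15,-0.115],-0.28,1],[[-0.147,-0.188,-0.115],-0.353,1],[[-0.168,-0.213,-0.115],-0.353,1],[[-0.177,-0.225,-0.115],-0.353,1],[[-0.177,-0.225,-0.115],-0.353,1],[[-0.177,-0.225,-0.115],-0.353,1]]'; python3 - <<'E'
from h import *
im,Tw=snap('wrist','w_held'); cv2.imwrite('pics/w_held_c.png',im[100:400,180:470,::-1]); print(manip.state()['opening'],goto((.575,-.0217,.14),173.3))
E
```

```text
time_s: 5.08
ee_pos: [0.5749, -0.0251, 0.1381]
eef_rot: [0.061, 0.998, -0.0, 0.0]
contact_force: [0.4, 0.9, -3.5]
opening: 0.0578
gripper_force: 68.2
0.05754868662724486 ('shift', array([-0.0001,  0.0011, -0.0017]), 'roll', np.float64(-0.002), 'heading', np.float64(173.2), 'tcp', array([ 0.5748, -0.0228,  0.1383]), 'tilt', array([ 2.e-04,  0.e+00, -1.e+00]))
```

View pics/w_held_c.png

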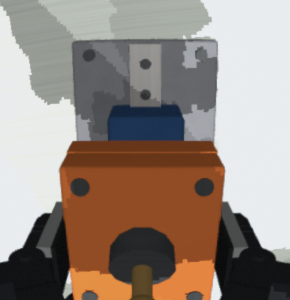

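The held cap's rear screws are at full-image (260,287) and (384,287), the front ones near (269,397) and (385,397). Carriage plate screws at (269,155) and (381,155) appear square to it.

```bash
python3 - <<'E'
from h import *
im=cv2.imread('pics/w_held.png')[:,:,::-1].copy();Tw=np.load('pics/w_held.npy'); iT=np.linalg.inv(Tw)
uv=[blob(im,*q,12) for q in((260,287),(384,287),(386,397),(269,397))]; print(np.round(uv,1))
for z in (.004,.007,.010):
    P=np.array([(iT@np.append(onz('wrist',*q,Tw[2,3]+z,Tw),1))[:2]*1000 for q in uv])
    e=P[0]-P[1]; print(z,P.round(1).tolist(),'spacing',[np.linalg.norm(P[i]-P[i-1]).round(1) for i in range(4)],'tool ctr',P.mean(0).round(1),'rear mid',P[:2].mean(0).round(1),np.degrees(np.arctan2(e[1],e[0])).round(2))
C=np.array([onz('wrist',*blob(im,*q,7),.011,Tw)[:2]*1000 for q in((269,155),(381,155))]); print('carriage screws',C.round(1),np.degrees(np.arctan2(*(C[1]-C[0])[::-1]))-90)
E
```

```text
[[259.3 286. ]
 [  nan   nan]
 [381.3 398.6]
 [268.6 400. ]]
0.004 [[24.7, -21.6], [nan, nan], [-29.1, 26.2], [-29.8, -22.0]] spacing [np.float64(54.6), np.float64(nan), np.float64(nan), np.float64(48.2)] tool ctr [nan nan] rear mid [nan nan] nan
0.007 [[26.1, -21.1], [nan, nan], [-26.4, 25.5], [-27.1, -21.5]] spacing [np.float64(53.2), np.float64(nan), np.float64(nan), np.float64(47.0)] tool ctr [nan nan] rear mid [nan nan] nan
0.01 [[27.5, -20.5], [nan, nan], [-23.6, 24.9], [-24.3, -20.9]] spacing [np.float64(51.8), np.float64(nan), np.float64(nan), np.float64(45.8)] tool ctr [nan nan] rear mid [nan nan] nan
carriage screws [[  nan   nan]
 [517.9  20.5]] nanh.py:39: RuntimeWarning: invalid value encountered in scalar divide
  yy,xx=np.mgrid[-r:r+1,-r:r+1]; return u+(w*xx).sum()/w.sum(), v+(w*yy).sum()/w.sum()
```

```bash
cat >> h.py <<'E'
def dark(im,u,v,r):
    g=cv2.GaussianBlur(cv2.cvtColor(im,cv2.COLOR_RGB2GRAY),(3,3),0)[v-r:v+r+1,u-r:u+r+1]
    t,m=cv2.threshold(g,0,255,cv2.THRESH_BINARY_INV+cv2.THRESH_OTSU); n,l,s,c=cv2.connectedComponentsWithStats(m)
    k=min(range(1,n),key=lambda i:np.hypot(*(c[i]-r))+(99 if s[i,4]<6 else 0)); return np.array([u-r,v-r])+c[k]
E
python3 - <<'E'
from h import *
im,Tw=snap('wrist','w_held2'); iT=np.linalg.inv(Tw); red=im.copy(); red[:,:,1]=red[:,:,2]=im[:,:,0]
uv=[dark(red,*q,11) for q in((260,287),(384,287))]; print(np.round(uv,1),Tw[:3,3].round(4))
for z in (.006,.009):
    P=np.array([(iT@np.append(onz('wrist',*q,Tw[2,3]+z,Tw),1))[:2]*1000 for q in uv]);e=P[1]-P[0]
    print(z,P.round(1).tolist(),'ctr y',P[:,1].mean().round(2),'ctr x',(P[:,0].mean()-25.9).round(2),'ang',np.degrees(np.arctan2(-e[0],e[1])).round(2))
for q in((269,155),(381,155)): print(dark(im,*q,7))
C=np.array([(iT@np.append(onz('wrist',*dark(im,*q,7),.011,Tw),1))[:2]*1000 for q in((269,155),(381,155))]);e=C[1]-C[0]
print('carriage screws',C.round(1),'ctr y',C[:,1].mean().round(2),'ctr x',(C[:,0].mean()-59.3).round(2),'ang',np.degrees(np.arctan2(-e[0],e[1])).round(2),'dist',np.linalg.norm(e))
cv2.imwrite('pics/z.png',cv2.resize(im[130:320,230:410,::-1],None,fx=3,fy=3))
E
```

```text
[[259.6 286.7]
 [383.9 286.7]] [ 0.5748 -0.0228  0.1383]
0.006 [[25.4, -21.1], [25.4, 22.5]] ctr y 0.69 ctr x -0.47 ang 0.04
0.009 [[26.9, -20.6], [26.8, 22.0]] ctr y 0.68 ctr x 0.94 ang 0.04
[266.2 155.4]
[379.38410596 155.94701987]
carriage screws [[ 59.4 -36.7]
 [ 59.1  39.7]] ctr y 1.52 ctr x -0.06 ang 0.23 dist 76.45454085656579
```

```bash
python3 -m inch '[[[0.0004,0.0008,0.025],0,1],[[0.0004,0.0008,0.045],0,1],[[0.0004,0.0008,0.056],0,1],[[0.0004,0.0008,0.06],0,1],[[0.0004,0.0008,0.063],0,1],[[0.0004,0.0008,0.066],0,1],[[0.0004,0.0008,0.069],0,1],[[0.0004,0.0008,0.069],0,1],[[0.0004,0.0008,0.069],0,1]]'; python3 -c "
from h import *
print(goto((.575,-.0217,.0615),173.3),manip.state()['contact_force'].round(1))"
```

```text
time_s: 5.93
ee_pos: [0.5748, -0.0209, 0.0693]
eef_rot: [0.058, 0.998, 0.0, 0.0]
contact_force: [-0.6, 0.6, -3.6]
opening: 0.0575
gripper_force: 68.7
('shift', array([-0.0003, -0.0008,  0.0078]), 'roll', np.float64(0.0), 'heading', np.float64(173.3), 'tcp', array([ 0.5748, -0.0209,  0.0693]), 'tilt', array([ 4.e-04,  2.e-04, -1.e+00])) [-0.6  0.6 -3.6]
```

```bash
python3 -m inch '[[[0,0,0.003],0,1],[[0,0,0.006],0,1],[[0,0,0.008],0,1],[[0,0,0.009],0,1],[[0,0,0.009],0,1],[[0,0,0.009],0,1]]'; python3 -c "
from h import *
print(goto((.575,-.0217,.0615),173.3),manip.state()['contact_force'].round(1))"
```

```text
time_s: 6.43
ee_pos: [0.5747, -0.0211, 0.0622]
eef_rot: [0.058, 0.998, -0.001, 0.001]
contact_force: [-18.5, -4.0, 49.4]
opening: 0.058
gripper_force: 75.0
('shift', array([-0.0003, -0.0006,  0.0007]), 'roll', np.float64(-0.0), 'heading', np.float64(173.3), 'tcp', array([ 0.5747, -0.0211,  0.0622]), 'tilt', array([ 0.001 , -0.0015, -1.    ])) [-18.5  -4.   49.4]
```

```bash
python3 -m inch '[[[0,0,-0.001],0,1],[[0,0,-0.001],0,0],[[0,0,-0.001],0,0],[[0,0,-0.001],0,0],[[0,0,-0.001],0,0],[[0,0,-0.001],0,0],[[0,0,-0.001],0,0],[[0,0,-0.02],0,0],[[0,0,-0.05],0,0],[[0,0,-0.08],0,0],[[0,0,-0.11],0,0],[[0,0,-0.14],0,0],[[0,0,-0.16],0,0],[[0,0,-0.16],0,0],[[0,0,-0.16],0,0]]'; python3 - <<'E'
from h import *
im,Tw=snap('wrist','w_seat'); cv2.imwrite('pics/w_seat_c.png',im[100:340,220:440,::-1].repeat(2,0).repeat(2,1)); print(manip.state()['opening'],goto((.564,-.2795,.17),167.8))
E
```

```text
time_s: 7.68
ee_pos: [0.5749, -0.0213, 0.2207]
eef_rot: [0.059, 0.998, -0.0, 0.001]
contact_force: [0.3, -0.4, -0.0]
opening: 0.0852
gripper_force: 0.0
0.08531817431565505 ('shift', array([-0.0198, -0.2575,  0.0498]), 'roll', np.float64(0.096), 'heading', np.float64(173.3), 'tcp', array([ 0.5744, -0.0214,  0.2197]), 'tilt', array([-1.e-04, -3.e-04, -1.e+00]))
```

View pics/w_seat_c.png

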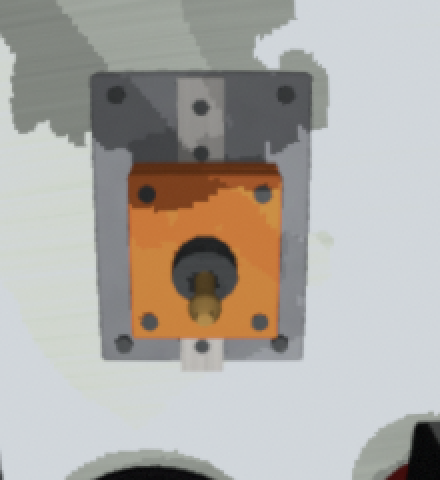

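Cap sits square on the carriage: cap screws at (293,197), (351,197), (350,261), (294,261), nipple tip near (322,258).

```bash
python3 - <<'E'
from h import *
im=cv2.imread('pics/w_seat.png')[:,:,::-1].copy();Tw=np.load('pics/w_seat.npy'); red=im.copy(); red[:,:,1]=red[:,:,2]=im[:,:,0]
P=np.array([onz('wrist',*dark(red,*q,6),.068,Tw)[:2]*1000 for q in((293,197),(351,197),(350,261),(294,261))])
c=P.mean(0); e=(P[2]-P[1])+(P[3]-P[0]); print('ctr',c.round(1),'ang',np.degrees(np.arctan2(e[1],e[0])).round(2),[np.linalg.norm(P[i]-P[i-1]).round(1) for i in range(4)])
print('tip',onz('wrist',322,258,.097,Tw).round(4))
E
python3 -m inch '[[[-0.02,-0.2575,0.02],0.096,0],[[-0.02,-0.2575,0.02],0.096,0],[[-0.02,-0.2575,0.02],0.096,0],[[-0.02,-0.2575,0.02],0.096,0],[[-0.02,-0.2575,0.02],0.096,0],[[-0.02,-0.2575,0.02],0.096,0],[[-0.02,-0.2575,0.02],0.096,0],[[-0.02,-0.2575,0.02],0.096,0],[[-0.02,-0.2575,0.02],0.096,0],[[-0.02,-0.2575,0.02],0.096,0]]'; python3 - <<'E'
from h import *
im,Tw=snap('wrist','w_hold'); cv2.imwrite('pics/w_hold_c.png',im[60:360,160:480,::-1].repeat(2,0).repeat(2,1)); print(goto((.564,-.2795,.2),167.8),manip.state()['qpos'].round(2))
E
```

```text
ctr [575.5 -20.4] ang -6.85 [np.float64(51.6), np.float64(43.9), np.float64(52.4), np.float64(44.0)]
tip [ 0.5882 -0.0219  0.097 ]
time_s: 8.57
ee_pos: [0.5645, -0.2778, 0.1993]
eef_rot: [0.105, 0.994, 0.001, -0.0]
contact_force: [0.7, -0.0, 0.9]
opening: 0.0851
gripper_force: 0.0
('shift', array([ 0.0002, -0.0019, -0.0004]), 'roll', np.float64(0.002), 'heading', np.float64(167.9), 'tcp', array([ 0.5646, -0.2777,  0.1996]), 'tilt', array([-5.e-04,  8.e-04, -1.e+00])) [ 0.84  0.68 -0.74  1.61  0.51  1.06  1.31]
```

View pics/w_hold_c.png

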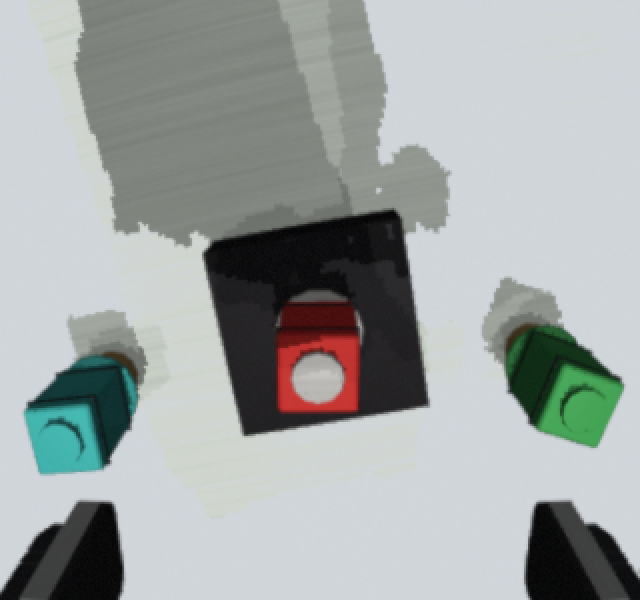

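The red coupler stands square to the tool, stub centre at (319,248); turquoise and green stand clear of the finger paths on either side.

```bash
python3 - <<'E'
from h import *
im=cv2.imread('pics/w_hold.png')[:,:,::-1].copy();Tw=np.load('pics/w_hold.npy')
m=mask(im,(0,150,150),(8,255,255),(280,200,360,280)); b=cv2.minAreaRect(big(m).astype(np.float32)); print(b)
g=(cv2.inRange(cv2.cvtColor(im,cv2.COLOR_RGB2HSV),np.array((0,0,100)),np.array((180,80,255))))
k=np.zeros_like(g); k[228:268,300:340]=255; s=cv2.moments(cv2.inRange(g&k,1,255)); u,v=s['m10']/s['m00'],s['m01']/s['m00']; print(u,v)
p=onz('wrist',u,v,.092,Tw); print('stub',p.round(4)); print('top face',rect(cv2.boxPoints(b),'wrist',.088,Tw))
hh=big(mask(im,(0,0,0),(180,255,55),(240,150,400,290))); print('holder',rect(hh,'wrist',.034,Tw))
print(goto((p[0],p[1],.063),167.8))
E
```

```text
((318.5, 247.0), (36.0, 39.0), 90.0)
318.5717017208413 248.59273422562143
stub [ 0.5642 -0.279   0.092 ]
top face [ 564.6 -279.2   26.5   25.5   77.9]
holder [ 562.2 -278.8   78.3   82.7   88. ]
('shift', array([ 1.000e-04, -1.400e-03,  1.366e-01]), 'roll', np.float64(0.002), 'heading', np.float64(167.9), 'tcp', array([ 0.5646, -0.2777,  0.1996]), 'tilt', array([-5.e-04,  8.e-04, -1.e+00]))
```

```bash
python3 -m inch '[[[0,-0.0013,0.035],0,0],[[0,-0.0013,0.07],0,0],[[0,-0.0013,0.1],0,0],[[0,-0.0013,0.12],0,0],[[0,-0.0013,0.131],0,0],[[0,-0.0013,0.1365],0,0],[[0,-0.0013,0.1365],0,0],[[0,-0.0013,0.1365],0,1],[[0,-0.0013,0.1365],0,1],[[0,-0.0013,0.1365],0,1],[[0,-0.0013,0.1365],0,1],[[0,-0.0013,0.1365],0,1],[[0,-0.0013,0.1365],0,1],[[0,-0.0013,0.1365],0,1],[[0,-0.0013,0.1365],0,1],[[0,-0.0013,0.1365],0,1]]' 25; python3 -c "
from h import *
print(goto((.5642,-.279,.083),167.8),manip.state()['wrist_torque'].round(3))"
```

```text
time_s: 9.95
ee_pos: [0.5644, -0.2807, 0.0642]
eef_rot: [0.106, 0.994, -0.0, 0.0]
contact_force: [-1.9, -0.2, 7.4]
opening: 0.0277
gripper_force: 27.8
('shift', array([ 0.0005,  0.0016, -0.0188]), 'roll', np.float64(-0.0), 'heading', np.float64(167.8), 'tcp', array([ 0.5644, -0.2807,  0.0642]), 'tilt', array([ 7.e-04, -5.e-04, -1.e+00])) [0.043 0.306 0.01 ]
```

```bash
python3 -m inch '[[[0,0,-0.008],0,1],[[0,0,-0.015],0,1],[[0,0,-0.02],0,1],[[0,0,-0.02],0,1],[[-0.002,0,-0.02],0,1],[[-0.004,0,-0.02],0,1],[[-0.006,0,-0.02],0,1],[[-0.008,0,-0.02],0,1],[[-0.01,0,-0.02],0,1],[[-0.012,0,-0.02],0,1],[[-0.014,0,-0.02],0,1],[[-0.016,0,-0.02],0,1],[[-0.018,0,-0.02],0,1],[[-0.0195,0,-0.02],0,1],[[-0.0195,0,-0.02],0,1]]'; python3 - <<'E'
from h import *
im,Tw=snap('wrist','w_piv'); s=manip.state(); print(Tw[:3,3].round(4),s['contact_force'].round(1),s['wrist_torque'].round(2),s['opening'])
cv2.imwrite('pics/w_piv_c.png',im[160:480,160:480,::-1].repeat(2,0)[:600].repeat(2,1))
E
```

```text
time_s: 11.2
ee_pos: [0.5826, -0.2843, 0.0828]
eef_rot: [0.106, 0.994, 0.0, -0.001]
contact_force: [-4.9, 1.4, -0.9]
opening: 0.0277
gripper_force: 26.9
[ 0.5826 -0.2843  0.0828] [-5.   1.9 -1.1] [ 0.49  1.07 -0.06] 0.027728516464105794
```

View pics/w_piv_c.png

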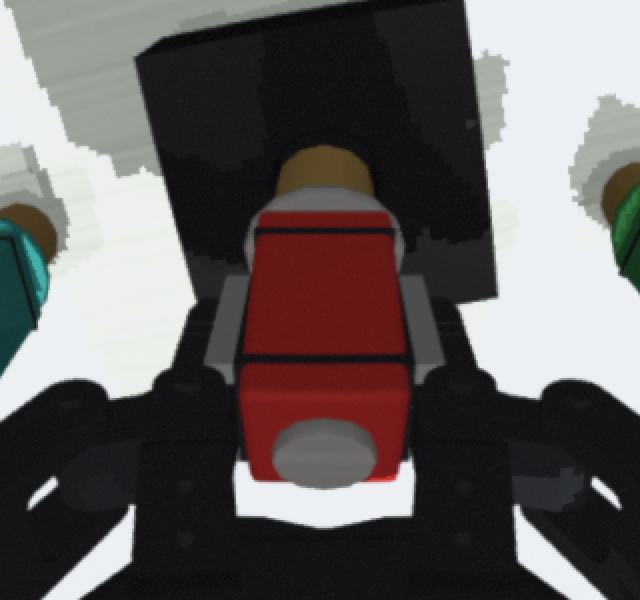

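It pivoted. The red grip now leans away from the camera, with its lower front edge at (322,266) and the stub top near (322,385). I'll work out the angle.

```bash
cat >> h.py <<'E'
def tilt_table(Tw):
    # coupler pivots about TCP; axis up leans to -tool x by th; perpendicular towards camera (+x)
    for th in range(10,32,3):
        t=np.radians(th); ax=np.array([-np.sin(t),0,-np.cos(t)]); pe=np.array([np.cos(t),0,-np.sin(t)])
        f=lambda a,b: proj('wrist',(Tw@np.append((a*ax+b*pe)/1000,1))[:3],Tw)[1].round(1)
        print(th,'redbot',f(-25,14),'redtop',f(25,14),'stubnear',f(29,9.5 if 0 else 8),'stubctr',f(29,0),'flange near top',f(-25,18))
E
python3 - <<'E'
from h import *
im=cv2.imread('pics/w_piv.png')[:,:,::-1].copy();Tw=np.load('pics/w_piv.npy'); tilt_table(Tw)
col=im[225:410,310].astype(int); d=[(225+i,*col[i]) for i in range(0,185)]
for i in range(1,185):
    if abs(col[i]-col[i-1]).sum()>25: print(225+i,col[i-1],col[i])
E
```

```text
10 redbot 274.5 redtop 360.5 stubnear 382.0 stubctr 396.9 flange near top 266.5
13 redbot 272.9 redtop 364.9 stubnear 385.8 stubctr 399.5 flange near top 265.2
16 redbot 271.5 redtop 369.1 stubnear 389.5 stubctr 401.9 flange near top 264.0
19 redbot 270.3 redtop 373.2 stubnear 392.9 stubctr 404.0 flange near top 262.9
22 redbot 269.2 redtop 377.2 stubnear 396.1 stubctr 405.9 flange near top 262.1
25 redbot 268.2 redtop 381.0 stubnear 399.0 stubctr 407.5 flange near top 261.4
28 redbot 267.4 redtop 384.6 stubnear 401.7 stubctr 408.9 flange near top 261.0
31 redbot 266.9 redtop 387.9 stubnear 404.2 stubctr 410.1 flange near top 260.7
235 [28 24 18] [70 55 31]
236 [70 55 31] [83 65 37]
254 [80 69 53] [80 77 73]
255 [80 77 73] [91 90 89]
265 [103 101  98] [92 69 67]
266 [92 69 67] [99 39 37]
267 [99 39 37] [102  27  24]
273 [97 23 23] [75 20 20]
274 [75 20 20] [30 18 20]
277 [34 20 21] [87 24 24]
337 [86 20 20] [53 19 20]
338 [53 19 20] [24 19 21]
341 [23 18 22] [49 18 20]
342 [49 18 20] [84 22 23]
370 [115  33  31] [103  52  51]
371 [103  52  51] [83 78 76]
402 [103 102 100] [114 113 112]
403 [114 113 112] [177 180 183]
404 [177 180 183] [233 236 239]
```

```bash
cat >> h.py <<'E'
from scipy.optimize import least_squares
def tiltfit(Tw,obs):
    "obs: list of (axial mm from TCP, perp mm towards camera, v px); solves tilt, axial offset, x offset"
    def f(p):
        t=np.radians(p[0]); ax=np.array([-np.sin(t),0,-np.cos(t)]); pe=np.array([np.cos(t),0,-np.sin(t)])
        return np.array([proj('wrist',(Tw@np.append(((a+p[1])*ax+b*pe+[p[2],0,0])/1000,1))[:3],Tw)[1]-v for a,b,v in obs]+[p[1]/1.5,p[2]/1.5])
    r=least_squares(f,[18,0,0]); return r.x.round(2),r.fun.round(1)
E
python3 - <<'E'
from h import *
im=cv2.imread('pics/w_piv.png')[:,:,::-1].copy();Tw=np.load('pics/w_piv.npy')
for u in (290,300): print(u,[(v,im[v,u,0]) for v in range(350,405,2)])
for w in ((352,357.5),(357,357.5)): pass
print(tiltfit(Tw,[(-25,14,265.5),(25,14,357.5),(25,-14,400)]))
print(tiltfit(Tw,[(-25,14,265.5),(25,14,357.5),(25,-14,400),(25,8.5,370.5),(29,-8.5,403.5),(-25,18,254.5)]))
i=manip.camera_info('wrist'); print('stub px, z:',52,'red bottom halfwidths')
E
```

```text
290 [(350, np.uint8(103)), (352, np.uint8(103)), (354, np.uint8(110)), (356, np.uint8(123)), (358, np.uint8(131)), (360, np.uint8(123)), (362, np.uint8(119)), (364, np.uint8(118)), (366, np.uint8(117)), (368, np.uint8(117)), (370, np.uint8(117)), (372, np.uint8(118)), (374, np.uint8(117)), (376, np.uint8(117)), (378, np.uint8(118)), (380, np.uint8(118)), (382, np.uint8(117)), (384, np.uint8(117)), (386, np.uint8(117)), (388, np.uint8(118)), (390, np.uint8(117)), (392, np.uint8(117)), (394, np.uint8(117)), (396, np.uint8(117)), (398, np.uint8(116)), (400, np.uint8(142)), (402, np.uint8(235)), (404, np.uint8(236))]
300 [(350, np.uint8(103)), (352, np.uint8(102)), (354, np.uint8(108)), (356, np.uint8(122)), (358, np.uint8(130)), (360, np.uint8(124)), (362, np.uint8(119)), (364, np.uint8(119)), (366, np.uint8(117)), (368, np.uint8(117)), (370, np.uint8(117)), (372, np.uint8(117)), (374, np.uint8(114)), (376, np.uint8(79)), (378, np.uint8(76)), (380, np.uint8(79)), (382, np.uint8(84)), (384, np.uint8(102)), (386, np.uint8(109)), (388, np.uint8(110)), (390, np.uint8(108)), (392, np.uint8(105)), (394, np.uint8(103)), (396, np.uint8(104)), (398, np.uint8(108)), (400, np.uint8(131)), (402, np.uint8(234)), (404, np.uint8(237))]
(array([15.36, -3.75,  0.83]), array([-0.9, -0.4,  1.8, -2.5,  0.6]))
(array([16.71, -3.33,  1.28]), array([-2.1,  1.3,  1.8, -2. ,  0.1,  1.4, -2.2,  0.9]))
stub px, z: 52 red bottom halfwidths
```

```bash
python3 -m inch '[[[-0.0015,0,0],0,1],[[-0.003,0,0],0,1],[[-0.003,0,0],0,1],[[-0.003,0,0],0,1],[[-0.003,0,-0.01],0,1],[[-0.003,0,-0.03],0,1],[[-0.003,0,-0.06],0,1],[[-0.003,0,-0.09],0,1],[[-0.003,0,-0.11],0,1],[[-0.003,0,-0.11],0,1],[[-0.003,0,-0.11],0,1]]'; python3 - <<'E'
from h import *
im,Tw=snap('wrist','w_air'); s=manip.state(); print(Tw[:3,3].round(4),s['contact_force'].round(1),s['wrist_torque'].round(2),s['opening'])
r=lambda u:[(v,*(int(x) for x in im[v,u])) for v in range(225,415)]
for u in (295,322):
    c=im[:,u].astype(int); print(u,[(v,c[v].tolist()) for v in range(230,412) if abs(c[v]-c[v-1]).sum()>20])
a=np.array([.3396,-.0408,.9397]);N=np.array([.5811,-.0215,.074]); p=N+a*.105; print(p); print(goto(p,173.15))
E
```

```text
time_s: 12.17
ee_pos: [0.5868, -0.2856, 0.195]
eef_rot: [0.106, 0.994, -0.001, 0.001]
contact_force: [-1.2, 0.3, -2.7]
opening: 0.0277
gripper_force: 26.7
[ 0.5868 -0.2856  0.195 ] [-0.2  0.5 -3.8] [ 0.04  0.04 -0.01] 0.027609982101710857
295 [(250, [70, 71, 71]), (251, [149, 153, 149]), (252, [230, 233, 229]), (256, [226, 229, 227]), (257, [195, 200, 196]), (258, [140, 143, 140]), (259, [100, 100, 98]), (263, [91, 60, 58]), (264, [102, 30, 30]), (272, [42, 20, 21]), (273, [21, 22, 22]), (275, [47, 20, 20]), (276, [94, 24, 24]), (338, [66, 21, 20]), (339, [29, 17, 19]), (343, [67, 23, 22]), (344, [92, 21, 20]), (399, [121, 52, 53]), (400, [172, 149, 152]), (401, [232, 234, 237])]
322 [(250, [83, 75, 64]), (251, [81, 80, 78]), (252, [93, 93, 91]), (263, [89, 59, 57]), (264, [101, 31, 30]), (272, [44, 19, 20]), (273, [19, 18, 19]), (275, [46, 20, 21]), (276, [92, 24, 22]), (338, [74, 20, 19]), (339, [35, 19, 19]), (343, [59, 21, 22]), (344, [91, 24, 22]), (370, [102, 52, 50]), (371, [86, 80, 79]), (404, [142, 145, 146]), (405, [231, 234, 237])]
[ 0.616758  -0.025784   0.1726685]
('shift', array([0.025 , 0.2603, 0.0209]), 'roll', np.float64(-0.093), 'heading', np.float64(167.8), 'tcp', array([ 0.5862, -0.2854,  0.1936]), 'tilt', array([ 5.e-04, -4.e-04, -1.e+00]))
```

```bash
python3 - <<'E'
from h import *
im=cv2.imread('pics/w_air.png')[:,:,::-1].copy();Tw=np.load('pics/w_air.npy')
v0=352+int(im[352:366,292:302,0].mean(1).argmax()); print('redtop',v0)
print(tiltfit(Tw,[(-25,14,263.5),(25,14,v0),(25,-14,399.7)]))
print(tiltfit(Tw,[(-25,14,263.5),(25,14,v0),(25,-14,399.7),(25,8.5,370.5),(29,-8.5,404.5),(-25,18,251)]))
E
```

```text
redtop 360
(array([17.82, -3.69,  1.1 ]), array([-0.8, -0.3,  1.6, -2.5,  0.7]))
(array([18.84, -2.6 ,  2.39]), array([-2.6,  0.6,  1.5, -0.7, -0.8,  2.5, -1.7,  1.6]))
```

```bash
python3 -m inch '[[[0.004,0.03,0],-0.02,1],[[0.008,0.065,0],-0.05,1],[[0.012,0.1,0],-0.093,1],[[0.016,0.135,0],-0.093,1],[[0.02,0.17,0],-0.093,1],[[0.023,0.205,0.006],-0.093,1],[[0.025,0.235,0.012],-0.093,1],[[0.025,0.253,0.018],-0.093,1],[[0.025,0.26,0.021],-0.093,1],[[0.025,0.26,0.021],-0.093,1],[[0.025,0.26,0.021],-0.093,1],[[0.025,0.26,0.021],-0.093,1]]'; python3 - <<'E'
from h import *
im,Tw=snap('wrist','w_pre'); 
cv2.imwrite('pics/w_pre_c.png',im[120:420,200:440,::-1].repeat(2,0).repeat(2,1))
a=np.array([.3396,-.0408,.9397]);N=np.array([.5811,-.0215,.074]); 
print('pred tip',proj('wrist',N+a*.024,Tw),'base',proj('wrist',N,Tw)); print(goto(N+a*.105,173.15),goto(N+a*.075,173.15))
E
```

```text
time_s: 13.22
ee_pos: [0.6165, -0.0276, 0.1722]
eef_rot: [0.061, 0.998, -0.0, -0.0]
contact_force: [0.3, -0.3, -2.8]
opening: 0.0281
gripper_force: 26.5
pred tip [323.66613552 220.20460695] base [323.46710979 197.58478055]
('shift', array([ 0.    ,  0.0018, -0.0002]), 'roll', np.float64(-0.002), 'heading', np.float64(173.0), 'tcp', array([ 0.6166, -0.0276,  0.1724]), 'tilt', array([-2.e-04, -6.e-04, -1.e+00])) ('shift', array([0.0103, 0.0018, 0.028 ]), 'roll', np.float64(-0.002), 'heading', np.float64(173.0), 'tcp', array([ 0.6166, -0.0276,  0.1724]), 'tilt', array([-2.e-04, -6.e-04, -1.e+00]))
```

View pics/w_pre_c.png

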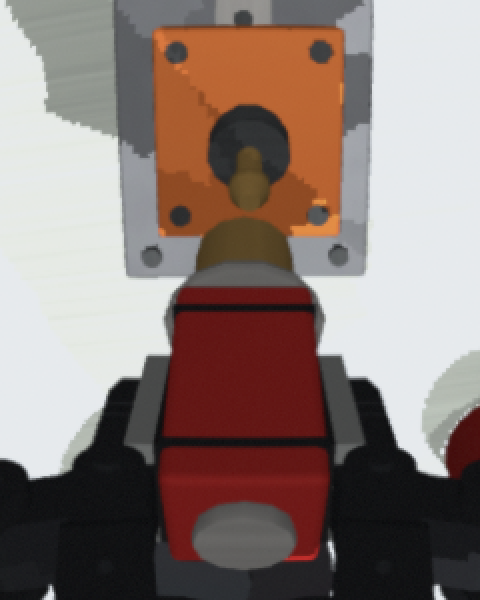

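The nipple tip is at full-image (325,220) against a prediction of (324,220). The coupler axis sits about 1.8 mm short in tool y, which agrees with the pose readout. I'll correct that and advance along the tilted axis.

```bash
python3 -m inch '[[[0,0.0018,0],0,1],[[0.002,0.0018,0.0056],0,1],[[0.0041,0.0018,0.0113],0,1],[[0.0062,0.0018,0.0169],0,1],[[0.0075,0.0018,0.0207],0,1],[[0.0086,0.0018,0.0235],0,1],[[0.0096,0.0018,0.0263],0,1],[[0.0096,0.0018,0.0263],0,1],[[0.0096,0.0018,0.0263],0,1]]'; python3 - <<'E'
from h import *
a=np.array([.3396,-.0408,.9397]);N=np.array([.5811,-.0215,.074]); s=manip.state()
print(goto(N+a*.077,173.15),s['contact_force'].round(1),s['wrist_torque'].round(2))
E
```

```text
time_s: 14.02
ee_pos: [0.6074, -0.0229, 0.1462]
eef_rot: [0.06, 0.998, 0.0, 0.0]
contact_force: [0.4, -0.7, -2.8]
opening: 0.0279
gripper_force: 26.7
('shift', array([-0.0001, -0.0017, -0.0002]), 'roll', np.float64(-0.0), 'heading', np.float64(173.1), 'tcp', array([ 0.6074, -0.0229,  0.1462]), 'tilt', array([ 0.,  0., -1.])) [ 0.4 -0.7 -2.8] [-0.04 -0.07 -0.05]
```

```bash
cat >> h.py <<'E'
def ycheck(f,L=55.):
    im,Tw=snap('wrist',f); iT=np.linalg.inv(Tw)
    def ty(u,v,z): return (iT@np.append(onz('wrist',u,v,z,Tw),1))[:3]*1000
    m=mask(im,(8,120,40),(25,255,255)); b=big(m); v0=b[:,1].min()
    for v in (int(v0)+12,int(v0)+25,int(v0)+40):
        r=b[abs(b[:,1]-v)<1]; l,h=ty(r[:,0].min(),v,.068),ty(r[:,0].max(),v,.068); print('cap y',round((l[1]+h[1])/2,2),'w',round(h[1]-l[1],1))
    m=mask(im,(0,150,60),(6,255,255),(260,200,390,400)); b=big(m)
    for v in (285,300,320):
        r=b[abs(b[:,1]-v)<1]; l,h=ty(r[:,0].min(),v,Tw[2,3]),ty(r[:,0].max(),v,Tw[2,3]); print('red y',round((l[1]+h[1])/2,2),'w',round(h[1]-l[1],1))
    print('tcp',Tw[:3,3].round(4))
E
python3 -c "
from h import *
ycheck('w_y1')"
```

```text
cap y -1.32 w 57.7
cap y -1.6 w 57.5
cap y -1.34 w 57.4
red y 0.59 w 25.3
red y 0.6 w 27.2
red y 0.6 w 29.5
tcp [ 0.6074 -0.0229  0.1462]
```

```bash
python3 -m inch '[[[0,-0.0018,0],0,1],[[0,-0.0018,0],0,1],[[0,-0.0018,0],0,1]]'; python3 -c "
from h import *
ycheck('w_y2')"
```

```text
time_s: 14.32
ee_pos: [0.6072, -0.0249, 0.1463]
eef_rot: [0.06, 0.998, -0.0, 0.0]
contact_force: [-0.8, -0.3, -2.8]
opening: 0.0278
gripper_force: 26.7
cap y 0.34 w 57.7
cap y 0.62 w 57.5
cap y 0.62 w 58.0
red y 0.59 w 25.3
red y 0.6 w 27.2
red y 0.6 w 29.5
tcp [ 0.6072 -0.0249  0.1463]
```

```bash
python3 -m inch '[[[0.0007,0,0.0019],0,1],[[0.0014,0,0.0038],0,1],[[0.0021,0,0.0056],0,1],[[0.0027,0,0.0075],0,1],[[0.0034,0,0.0094],0,1],[[0.0034,0,0.0094],0,1],[[0.0034,0,0.0094],0,1]]'; python3 - <<'E'
from h import *
a=np.array([.3396,-.0408,.9397]);N=np.array([.5811,-.0215,.074]); s=manip.state()
print(goto(N+a*.063,173.15),s['contact_force'].round(1),s['wrist_torque'].round(2)); print('d along axis',((T()[:3,3]-N)@a).round(4))
E
```

```text
time_s: 14.95
ee_pos: [0.6032, -0.0242, 0.1363]
eef_rot: [0.06, 0.998, -0.0, -0.001]
contact_force: [1.8, 0.0, -4.2]
opening: 0.0279
gripper_force: 26.4
('shift', array([0.0007, 0.0001, 0.0031]), 'roll', np.float64(-0.0), 'heading', np.float64(173.1), 'tcp', array([ 0.6032, -0.0242,  0.1363]), 'tilt', array([-0.0013,  0.    , -1.    ])) [ 1.8  0.  -4.2] [ 0.08 -0.12 -0.01]
d along axis 0.0662
```

```bash
python3 -m inch '[[[0.0005,0,0.0014],0,1],[[0.001,0,0.0028],0,1],[[0.0014,0,0.0038],0,1],[[0.0014,0,0.0038],0,1],[[0.0014,0,0.0038],0,1]]'; python3 - <<'E'
from h import *
a=np.array([.3396,-.0408,.9397]);N=np.array([.5811,-.0215,.074]); s=manip.state()
print(s['contact_force'].round(1),s['wrist_torque'].round(2)); print('d along axis',((T()[:3,3]-N)@a).round(4)); ycheck('w_y3')
im=cv2.imread('pics/w_y3.png')[:,:,::-1];Tw=np.load('pics/w_y3.npy')
for u in (298,322):
    c=im[:,u].astype(int); print(u,[(v,c[v].tolist()) for v in range(235,412) if abs(c[v]-c[v-1]).sum()>25])
print(352+int(im[350:368,292:302,0].mean(1).argmax())-2)
E
```

```text
time_s: 15.37
ee_pos: [0.6022, -0.0242, 0.1328]
eef_rot: [0.06, 0.998, -0.0, -0.0]
contact_force: [0.5, -0.5, -4.8]
opening: 0.0279
gripper_force: 26.3
[ 0.5 -0.5 -4.8] [-0.15 -0.3   0.01]
d along axis 0.0625
cap y 0.35 w 57.1
cap y 0.35 w 57.6
cap y 0.61 w 57.6
red y 0.59 w 25.3
red y 0.6 w 27.2
red y 0.6 w 29.5
tcp [ 0.6022 -0.0242  0.1328]
298 [(243, [92, 57, 35]), (244, [125, 68, 35]), (247, [100, 60, 29]), (255, [75, 62, 49]), (256, [79, 74, 70]), (257, [87, 86, 84]), (263, [85, 57, 56]), (264, [95, 25, 25]), (272, [40, 17, 18]), (275, [46, 22, 22]), (276, [89, 22, 21]), (338, [64, 20, 18]), (339, [29, 17, 18]), (343, [61, 17, 17]), (344, [88, 22, 20]), (380, [86, 51, 50]), (381, [77, 64, 62]), (395, [100, 72, 70]), (396, [104, 57, 54]), (397, [106, 39, 37]), (400, [58, 15, 14]), (401, [30, 25, 27])]
322 [(252, [91, 90, 88]), (263, [84, 57, 55]), (264, [95, 29, 28]), (272, [41, 17, 17]), (273, [17, 15, 18]), (275, [46, 21, 21]), (276, [88, 22, 21]), (338, [72, 21, 21]), (339, [32, 16, 16]), (343, [57, 22, 21]), (344, [86, 21, 20]), (370, [98, 50, 49]), (371, [83, 77, 76]), (404, [87, 86, 84]), (405, [31, 32, 32]), (406, [23, 22, 24]), (407, [33, 32, 35])]
360
```

```bash
python3 -m inch '[[[0,0,0],0,1],[[0.0005,0,0.0014],0,1],[[0.001,0,0.0028],0,1],[[0.0014,0,0.0038],0,1],[[0.0014,0,0.0038],0,1],[[0.0014,0,0.0038],0,1]]' 60; cat > chk.py <<'E'
from h import *
a=np.array([.3396,-.0408,.9397]);N=np.array([.5811,-.0215,.074]); s=manip.state()
f=s['contact_force']-[0,0,-2.8]; print(s['contact_force'].round(1),'axial',(f@a).round(1),s['wrist_torque'].round(2),'d',((T()[:3,3]-N)@a).round(4),'tcp',s['ee_pos'].round(4))
E
python3 chk.py
```

```text
time_s: 15.92
ee_pos: [0.6013, -0.0239, 0.1295]
eef_rot: [0.06, 0.998, 0.0, 0.0]
contact_force: [2.9, -0.9, 2.9]
opening: 0.027
gripper_force: 63.6
[ 2.9 -0.9  2.9] axial 6.4 [-0.13 -0.65 -0.04] d 0.0591 tcp [ 0.6013 -0.0239  0.1295]
```

```bash
python3 -m inch '[[[0.0005,0,0.0014],0,1],[[0.001,0,0.0028],0,1],[[0.0015,0,0.0042],0,1],[[0.0017,0,0.0047],0,1],[[0.0017,0,0.0047],0,1],[[0.0017,0,0.0047],0,1]]'; python3 chk.py
```

```text
time_s: 16.42
ee_pos: [0.6001, -0.0238, 0.1253]
eef_rot: [0.06, 0.998, 0.0, 0.001]
contact_force: [3.4, -1.5, 11.7]
opening: 0.0276
gripper_force: 65.3
[ 3.4 -1.5 11.7] axial 14.9 [-0.41 -0.5   0.07] d 0.0548 tcp [ 0.6001 -0.0238  0.1253]
```

```bash
python3 -m inch '[[[0.0003,0,0.0007],0,1],[[0.0005,0,0.0014],0,1],[[0.0005,0,0.0014],0,1],[[0.0005,0,0.0014],0,1]]' 80; python3 chk.py; python3 - <<'E'
from h import *
im,Tw=snap('wrist','w_p1')
for u in (298,322):
    c=im[:,u].astype(int); print(u,[(v,c[v].tolist()) for v in range(225,412) if abs(c[v]-c[v-1]).sum()>25])
E
```

```text
time_s: 16.75
ee_pos: [0.6002, -0.0238, 0.1251]
eef_rot: [0.06, 0.998, -0.0, 0.002]
contact_force: [0.8, -3.3, 29.3]
opening: 0.027
gripper_force: 80.3
[ 0.8 -3.3 29.3] axial 30.6 [-0.77  0.4   0.09] d 0.0546 tcp [ 0.6002 -0.0238  0.1251]
298 [(229, [111, 63, 37]), (230, [75, 48, 34]), (231, [52, 38, 32]), (255, [72, 66, 61]), (256, [83, 81, 80]), (263, [82, 43, 41]), (264, [96, 24, 22]), (272, [39, 17, 18]), (275, [45, 17, 18]), (276, [89, 21, 19]), (339, [40, 21, 21]), (343, [50, 21, 20]), (344, [83, 21, 20]), (380, [86, 52, 50]), (381, [77, 63, 62]), (396, [101, 66, 64]), (397, [106, 40, 39]), (398, [109, 29, 27]), (400, [80, 31, 46]), (401, [29, 33, 66]), (405, [10, 16, 31]), (409, [20, 19, 21]), (410, [32, 31, 34])]
322 [(227, [60, 52, 39]), (228, [79, 64, 38]), (252, [90, 89, 87]), (263, [83, 43, 42]), (264, [96, 25, 22]), (272, [34, 17, 19]), (275, [44, 19, 17]), (276, [88, 21, 19]), (338, [77, 19, 18]), (339, [45, 20, 21]), (340, [21, 19, 19]), (343, [44, 18, 19]), (344, [79, 22, 21]), (370, [103, 39, 38]), (371, [86, 67, 65]), (372, [83, 81, 79]), (405, [34, 44, 70]), (406, [15, 33, 67]), (410, [12, 19, 36]), (411, [9, 9, 12])]
```

```bash
python3 -c "
from h import *
ycheck('w_fin')
print(manip.sign_off())"
```

```text
cap y -0.14 w 57.8
cap y 0.11 w 57.7
cap y 0.36 w 57.8
red y 0.59 w 25.2
red y 0.6 w 27.2
red y 0.6 w 29.5
tcp [ 0.6002 -0.0237  0.1251]
the job is handed in; nothing more can be done
None
```

I seated and released the cap, then snapped the coupler onto the nipple and pressed it to a hard stop, taken to be the base, with about 30 N of push; I handed in at about 17 s, still gripping and pressing, with no verdict shown.

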